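# Clamp a bare printing frame to the set pressure

### The job

Slide the bare aluminium printing frame along the bed, under the bridge of the green clamp, until it sits square against the yellow back stop, and press it home there with a firm but gentle push (about 5 to 10 N on the stop, never 20). Then turn the red knob clockwise until the sprung foot bears on the frame and the red needle lies over the green set mark on the dial, without going clearly past the mark, and let go. Keep off the dial and its hands, and leave the ink tub, tape roll and scraper where they are.

Things in the scene. Friction and masses are not known exactly. Their poses are not given: they have to be found in the camera images.
- clamp: Frame clamp, fixed. Origin on the knob's vertical axis at table height; the frame slides in along its +y. Its grey bed, 250 x 330 mm, 12 mm thick, spans y = -280 to +50 mm. A green bridge (y = -20 to +20, x = -117 to +117, underside 62, top 78 mm above the table) crosses it on two posts with 190 mm between them. All x, y in these notes are in the clamp's own frame.
- stop: Yellow back stop fixed on the bed, 180 mm long along the clamp's x, 26 mm deep, 24 mm tall; its front face is the plane y = +10 mm of the clamp. It is rigid. The frame drags on the bed with 3 to 7 N as it slides; the push on the stop comes on top of that drag.
- frame_center (a point): Centre, half-way up, of the loose bare aluminium frame: 160 mm in its x, 150 mm in its y, 26 mm tall, rails 20 mm wide, middle open, 0.25 to 0.5 kg. It lies on the bed short of the bridge, a little turned. Home: its +y rail against the stop, so that this point is at y = -65 mm of the clamp, about midway between the posts, its x axis along the clamp's.
- frame: The same frame; origin at the centre of its underside, x along its 160 mm side, y towards the rail that goes under the bridge.
- frame_grip (a point): Middle of the frame's -y rail, half-way up, the rail to hold: 20 mm wide along the frame's y, 26 mm tall; 65 mm from the frame's centre.
- knob_grip (a point): On the knob's axis, 116 mm above the table, the height to grip. The red knob is an upright bar 46 mm long, 14 mm thick, 40 mm tall (90 to 129 mm above the table) on a disc of 22 mm radius; this point's x axis lies along the bar. It takes 0.1 to 0.2 Nm to turn and stays where it is left, also under the spring's load.
- knob (a joint): Knob angle, rad, growing clockwise seen from above; 0 has the bar along the clamp's x (bar's heading = clamp's yaw minus this). Range 0 to 5, starts at 0 to 0.8. First it turns freely until the foot meets the frame (at most about 1.8 rad), then the needle moves, always less than the knob, reaching the mark within 1 to 2 rad more.
- foot_face (a point): Underside of the rubber foot, 60 mm along the clamp's x by 16 mm, hanging on the knob's axis under the bridge. The knob drives it down; it rides on a spring in its ram. It starts at least 2 mm above the top of the frame.
- ram: The sliding ram with the gauge arm, dial, needle and mark that it carries; origin on the knob's axis. Not to be pushed by the robot.
- dial (a point): Centre of the round white dial, 58 mm radius, lying flat behind the bridge at x = 0, y = +120 mm of the clamp, its face about 84 mm above the table. It is carried by the ram and sinks with it up to 11 mm as the knob turns.
- needle (a joint): Red dial needle, rad, clockwise from above: how far the sprung foot is pushed back. 0 (along the clamp's -x) with the foot free.
- mark (a joint): Green set mark, a hand on the same dial, same zero and direction as the needle; rad. It stands somewhere from 0.7 to 1.3 and stays there.
- needle_tip (a point): Tip of the red needle, 50 mm from the dial's centre.
- mark_tip (a point): Tip of the green mark, 50 mm from the dial's centre, at nearly the height of the needle; this point's x axis points outward along the mark and the needle comes from its +y side.
- ink_tub: Bystander: yellow ink tub with a blue lid, 84 mm across, 75 mm tall; origin under its centre.
- tape: Bystander: cardboard tape roll lying flat, 90 mm across, 24 mm tall; origin under its centre.
- scraper: Bystander: scraper, 200 mm long, lying along its x; origin underneath.
There are look-alikes about, which are no part of the job. There is more than one size of the frame; the one meant has the size given above.

How it is judged:
By the outcome, as a careful person would: the job done as asked, in the order asked, and still so for the second after the job is handed in, with the robot touching nothing.
It also fails if it takes over 72 s, if anything falls off the work surface, if the arm or the gripper's body presses on something with over 40 N, if the wrist force passes 120 N, or if a joint passes its speed limit or range.

### The arm

A 6-joint arm with a two-finger parallel gripper is mounted at the origin on the work surface. World frame = base frame: x ahead of the robot, y to its left, z up, the work surface at z = 0. Lengths are in mm, angles in degrees, forces in N, time in s.
With the tool pointing down it reaches from about 375 to 925 mm from the base axis. Payload 5.7 kg.
Tool frame: the origin (TCP) lies midway between the tips of the shut fingers; the grasp point (between the pads) lies 19 mm behind it; z points along the fingers, y is the direction in which the jaws open and shut (so a half turn about z gives the same grasp; the last joint's range is limited). The gripper opens to 85 mm and grips with 20 to 120 N. Pads are 22 mm wide; open, the fingers measure 114 mm over their backs; the gripper's body (76 mm by 85 mm) begins 54 mm behind the grasp point. The pads swing forward as they close: fully open they stand 13 mm farther back than shut.
Start: joints at [63.535, 20.558, 86.54, -0, 72.909, -6.595], TCP at [203.925, 564.25, 231.267] pointing down, gripper open.
Joint ranges: [-170.27, 170.27], [-57.76, 135], [12.27, 136.19], [-55.21, 235.2], [11.17, 155.16], [-170.74, 170.74]. Speed limits (degrees/s): [136.94, 136.94, 180, 180, 180, 180].

### API

Orientations are given as a 3x3 rotation matrix whose columns are the frame's x, y, z axes.
In Python, from bench import * gives the robot as it stands.
- The arm moves only by the tool drive_tool, never from a script. Its argument "commands" is one flat list of numbers, 5 for each row, row after row: the shift along the tool's x, y, z in cm, then the turn about the tool's z in rad, then the closure, from 0 (fully open) to 1 (shut). A call has 1 to 12 rows; each row is the pose to reach, as a shift and turn from the pose commanded when the call began, along the tool's axes at that moment; what a row does not reach only later rows make up. A row lasts 1/10 s, in which the tool goes at most 50 mm and 8.59 degrees, less where a joint would pass 70% of its speed; a pose out of reach is approached as far as the arm can. A call with a gripper value outside its range is refused whole. The fingers move at their own pace and stop on an object; "newtons" is the grip in N (left out, the last holds). Time passes only in rows, so rows that repeat a pose let the fingers close. It gives the time, the measured TCP pose, the force and the opening at its end, in the units of the state.
- read_state(): the state, without advancing time (a new reading comes with each control period).
- snapshot(name): name is "scene" or "top"; returns the picture (384x512x3 uint8, red, green, blue); there is no depth.
- camera_params(name): a dict with "K" (3x3 intrinsics, pixels), "k1" (the pictures are not rectified: a ray, as slopes to the right and down, at radius r is drawn at 1 + k1 r^2 times it, then the intrinsics apply), "T" (4x4, takes a point from camera to world coordinates). Camera axes: x right, y down, z forward; pixel columns grow to the right and rows downward; lengths in mm; the calibration is good to about 2 mm. A picture is of the moment at which its call begins. camera_params takes no time and is no camera call.
- hand_in(): hands the job in, once; it reports no verdict.
The state is a dict: "t": time; "joints": joint angles; "qvel": joint speeds; "joint_torque": joint torques, N m; "eef_pos": TCP position; "ee_rot": TCP orientation; "force": force on the tool from outside, world axes, zero at the start; "wrist_torque": the same for the moment, N m; "gripper_width": opening from 0.0 (shut) to 1.0 (fully open).
Only numpy, scipy, OpenCV 4.12 (cv2) and the standard library are available. Lean on these libraries where they do the work, as an engineer would, in place of code of your own. Each camera call takes 0.05 s, during which the arm holds its last target. There are 200 camera calls.

## Working session

There is one attempt and no reset: what is moved stays moved. The work goes in short steps, Python scripts to look and compute and a tool call to move; the robot and the scene stay as the last step left them, time stands still between calls to the robot, and variables do not carry over. Pictures are saved under pics/ and viewed, about 8 in all and at most 12, crops included, and the job is handed in when it is done.

Besides the shell and the picture viewer there is one more tool, called after ">>>" as name(argument=value, ...) on one line, values as JSON. drive_tool: Moves the arm, as the interface text tells. Its arguments: {"type":"object","properties":{"commands":{"type":"array","items":{"type":"number"}},"newtons":{"type":"number"}},"required":["commands"]}

```bash
mkdir -p pics; python3 - <<'E'
from bench import *
import cv2,numpy as np
for n in("scene","top"):
    im=snapshot(n);cv2.imwrite(f"pics/{n}0.png",cv2.resize(im[:,:,::-1],(800,600),interpolation=cv2.INTER_CUBIC));cv2.imwrite(f"pics/{n}0raw.png",im[:,:,::-1])
    p=camera_params(n);print(n,p["K"].tolist() if hasattr(p["K"],'tolist') else p["K"],p["k1"],np.round(p["T"],3).tolist())
s=read_state();print(s)
E
```

```text
scene [[357.3659495308889, 0.0, 257.79132526556225], [0.0, 357.3659495308889, 186.11440197108018], [0.0, 0.0, 1.0]] 0.008478737396057867 [[-0.194, 0.549, -0.813, 1381.102], [0.981, 0.113, -0.158, 97.924], [0.005, -0.828, -0.561, 676.654], [0.0, 0.0, 0.0, 1.0]]
top [[354.33262682312267, 0.0, 256.6749975372358], [0.0, 354.33262682312267, 182.36649498775031], [0.0, 0.0, 1.0]] -0.06641240539323376 [[0.007, -0.986, 0.167, 401.629], [-1.0, -0.009, -0.007, -51.804], [0.009, -0.167, -0.986, 982.713], [0.0, 0.0, 0.0, 1.0]]
{'t': 0.1, 'joints': array([ 6.35360898e+01,  2.05958570e+01,  8.65931505e+01, -7.33094019e-04,
        7.29097754e+01, -6.59395021e+00]), 'qvel': array([-0.01764826, -0.12403953, -0.16499623,  0.03534634, -0.04248026,
       -0.03965881]), 'joint_torque': array([ 5.81967270e-04, -5.28652310e+01, -2.79351461e+01, -3.47026003e-05,
        4.80883667e-03,  2.09529205e-06]), 'eef_pos': array([203.65509704, 563.7150168 , 230.51394566]), 'ee_rot': array([[-9.40467669e-01,  3.39882318e-01, -7.57363146e-04],
       [ 3.39883111e-01,  9.40466412e-01, -1.54887850e-03],
       [ 1.85838185e-04, -1.71408510e-03, -9.99998514e-01]]), 'force': array([-0.76245688, -0.42934914, -0.90033057]), 'wrist_torque': array([ 0.02135398, -0.00430146,  0.0426765 ]), 'gripper_width': 0.9999640373482016}
```

View pics/scene0.png

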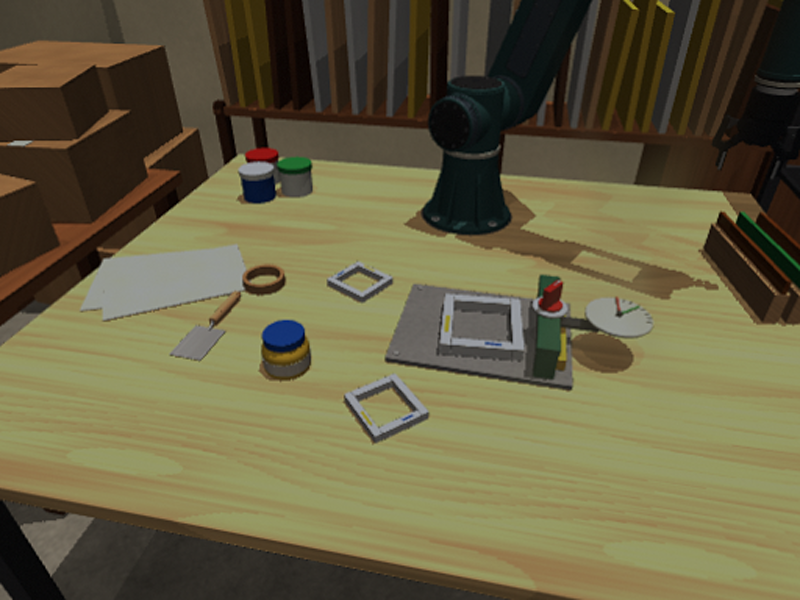

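View pics/top0.png

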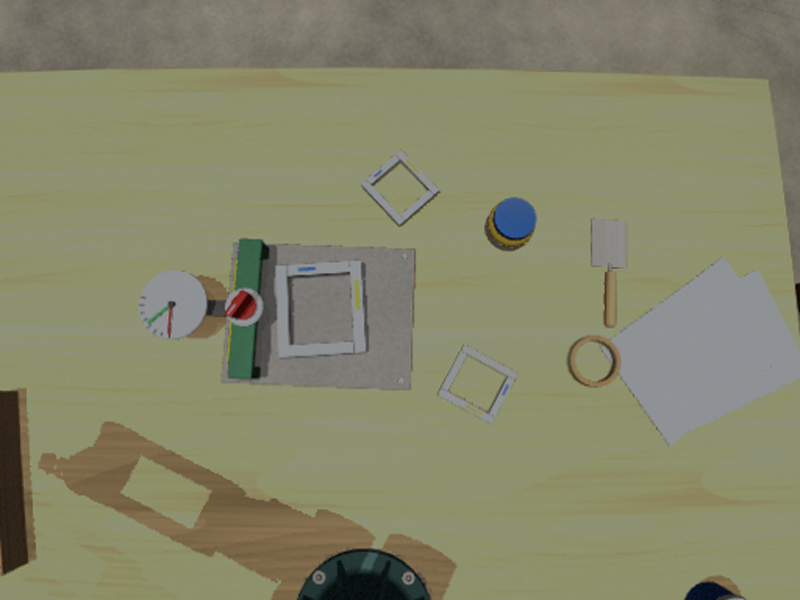

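The scene view shows the clamp right of centre, with the meant frame on the grey bed and two smaller look-alikes off it. In the top view (shown at x1.56) the frame is at (320,310), the knob at (243,305), the dial at (172,305), and clamp +y points image-left. Next I'll enlarge the clamp area to read the corners.

```bash
cat > h.py <<'E'
from bench import *
import cv2,numpy as np
from scipy.optimize import least_squares
def proj(n,P):
    p=camera_params(n);T=np.array(p["T"]);K=np.array(p["K"])
    c=(np.atleast_2d(P)-T[:3,3])@T[:3,:3]
    s=c[:,:2]/c[:,2:];s=s*(1+p["k1"]*(s**2).sum(1,keepdims=True))
    return s@K[:2,:2].T+K[:2,2]
def unproj(n,uv,z):
    uv=np.atleast_2d(uv).astype(float)
    return np.array([least_squares(lambda q:(proj(n,[q[0],q[1],z])-u).ravel(),[500,100]).x for u in uv])
def rot(a):return np.array([[np.cos(a),-np.sin(a)],[np.sin(a),np.cos(a)]])
def place(pose,pts): # pose x,y,yaw ; pts (n,3)
    pts=np.atleast_2d(pts).astype(float);o=pts.copy();o[:,:2]=pts[:,:2]@rot(pose[2]).T+pose[:2];return o
def fit(obs,p0): # obs: list (cam,[u,v],[x,y,z])
    f=lambda p:np.ravel([proj(c,place(p*[1,1,.01],X))[0]-u for c,u,X in obs])
    r=least_squares(f,np.array(p0)*[1,1,100]);return r.x*[1,1,.01],r.fun.reshape(-1,2)
def crop(n,x,y,w,h,k,name):
    im=snapshot(n)[:,:,::-1];cv2.imwrite(f"pics/{name}.png",cv2.resize(im[y:y+h,x:x+w],None,fx=k,fy=k,interpolation=cv2.INTER_CUBIC))
E
python3 - <<'E'
from h import *
crop("top",84,146,190,110,4.2,"c1");crop("scene",240,168,186,86,4.3,"c2")
E
```

```text
(no output)
```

View pics/c1.png

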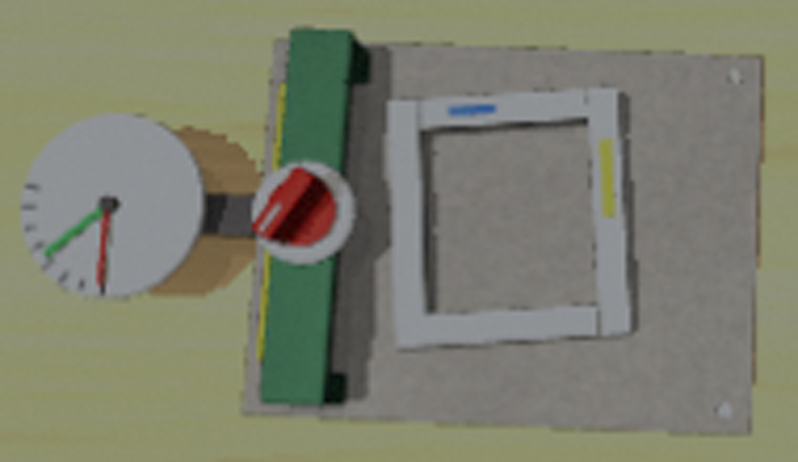

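View pics/c2.png

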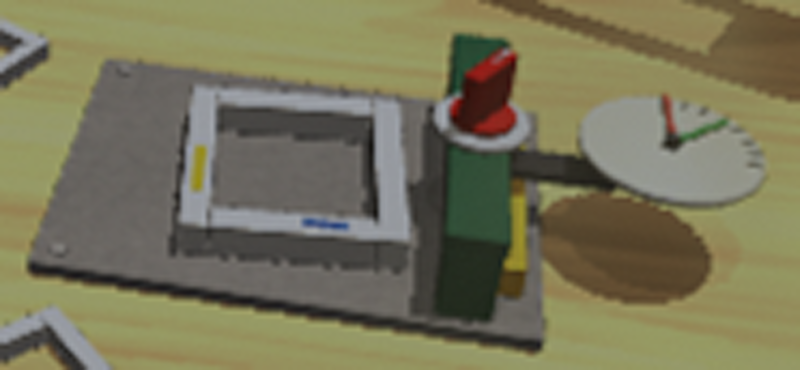

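The top crop shows the bed corners, the bridge corners and the frame corners clearly. The needle is at about 0 and the mark is down-left at roughly 50°. The knob bar points up-right to down-left. Now I'll fit poses to both views.

```bash
cat > poses.py <<'E'
from h import *
t=lambda u,v:np.array([84+(u+.5)/4.2-.5,146+(v+.5)/4.2-.5]); s=lambda u,v:np.array([240+(u+.5)/4.3-.5,168+(v+.5)/4.3-.5])
E
python3 - <<'E'
from poses import *
C=[("top",t(762,57),[125,-280,12]),("top",t(750,433),[-125,-280,12]),("top",t(243,413),[-125,50,12]),("top",t(275,40),[125,50,12]),
("top",t(291,30),[117,20,78]),("top",t(356,33),[117,-20,78]),("top",t(325,403),[-117,-20,78]),("top",t(262,401),[-117,20,78]),
("scene",s(107,60),[-125,-280,12]),("scene",s(32,262),[125,-280,12]),("scene",s(542,343),[125,50,12])]
F=[("top",t(387,101),[80,75,38]),("top",t(620,89),[80,-75,38]),("top",t(632,332),[-80,-75,38]),("top",t(399,349),[-80,75,38]),
("scene",s(195,86),[-80,-75,38]),("scene",s(398,97),[-80,75,38]),("scene",s(410,236),[80,75,38]),("scene",s(181,226),[80,-75,38])]
for n,O in(("clamp",C),("frame",F)):
    for sub in (O,[o for o in O if o[0]=="top"]):
        p,r=fit(sub,[550,100,0]);print(n,p[:2].round(1),np.degrees(p[2]).round(2));print(r.round(1).tolist())
    if n=="clamp":pc=fit(O,[550,100,0])[0]
pf=fit(F,[550,100,0])[0]
d=rot(pc[2]).T@(pf[:2]-pc[:2]);print("frame in clamp",d,np.degrees(pf[2]-pc[2]))
g=place(pf,[0,-65,25]);print("grip",g)
dd=lambda q:rot(pc[2]).T@(unproj("top",t(*q),84)[0]-pc[:2])
print("dial",dd((109,204)))
c=dd((109,204))
for q in((48,255),(103,292)):
    v=dd(q)-c;print(np.degrees(np.arctan2(v[1],-v[0])))
# knob bar top ridge at z=129 : end midpoints
E
```

```text
clamp [516.3 200. ] -1.55
[[0.4, -0.4], [0.4, 0.3], [-0.3, 0.4], [-0.3, -0.4], [-0.4, -0.8], [-0.9, -1.0], [-0.4, 0.8], [-1.0, 0.7], [-0.9, -0.5], [-1.9, -0.1], [-0.0, -0.4]]
clamp [516.3 199.1] -1.58
[[0.7, -0.4], [0.7, 0.4], [-0.0, 0.4], [-0.0, -0.4], [-0.1, -0.8], [-0.5, -1.0], [-0.1, 0.9], [-0.7, 0.7]]
frame [520.   81.3] 4.61
[[-0.3, 0.4], [-0.8, -0.6], [-0.0, 0.4], [-1.0, 0.4], [-1.1, -0.1], [-0.4, 0.6], [0.0, 1.1], [-1.0, -0.7]]
frame [520.5  79.9] 4.36
[[0.4, 0.1], [-0.2, -0.7], [0.4, 0.4], [-0.6, 0.1]]
frame in clamp [   6.88485206 -118.53109653] 6.160612835942526
grip [[525.21336989  16.52312628  25.        ]]
dial [5.52209490e-02 1.20607836e+02]
46.76984952456993
-1.8223237117245958
```

```bash
cat >> poses.py <<'E'
PC=np.array([516.3,200.,np.radians(-1.55)]);PF=np.array([520.,81.3,np.radians(4.6)])
def go(xyz,yh): # yh heading of tool y, deg
    s=read_state();R=s["ee_rot"];d=R.T@(np.array(xyz)-s["eef_pos"])/10
    h=np.arctan2(R[1,1],R[0,1]);a=-(np.radians(yh)-h);a=(a+np.pi)%(2*np.pi)-np.pi
    print("t %.2f"%s["t"],"pos",s["eef_pos"].round(1),"yh %.2f"%np.degrees(h),"F",s["force"].round(1),"w %.3f"%s["gripper_width"],"j",s["joints"].round(1));print("  shift cm",d.round(2),"turn %.3f"%a)
E
python3 - <<'E'
from poses import *
g=place(PF,[0,-65,0])[0];print(g);go([g[0],g[1],200],94.6)
E
```

```text
[525.21293008  16.5093729    0.        ]
t 0.20 pos [203.7 563.9 230.8] yh 70.13 F [ 0.4 -0.1 -0.1] w 1.000 j [63.5 20.6 86.6  0.  72.9 -6.6]
  shift cm [-48.84 -40.55   3.11] turn -0.427
```

>>> drive_tool(commands=[-48.84, -40.55, 0, -0.427, 0.4, -48.84, -40.55, 0, -0.427, 0.4, -48.84, -40.55, 0, -0.427, 0.4, -48.84, -40.55, 0, -0.427, 0.4, -48.84, -40.55, 0, -0.427, 0.4, -48.84, -40.55, 0, -0.427, 0.4, -48.84, -40.55, 0, -0.427, 0.4, -48.84, -40.55, 0, -0.427, 0.4, -48.84, -40.55, 0, -0.427, 0.4, -48.84, -40.55, 0, -0.427, 0.4, -48.84, -40.55, 0, -0.427, 0.4, -48.84, -40.55, 0, -0.427, 0.4], newtons=30)

```text
t: 1.4
eef_pos: [506.3, 48.6, 231.4]
ee_rot: [[-0.997, -0.08, 0.0], [-0.08, 0.997, 0.0], [-0.0, 0.0, -1.0]]
force: [1.0, -0.3, -0.2]
gripper_width: 0.602
```

>>> drive_tool(commands=[0, 0, 0, 0, 0.4, 0, 0, 0, 0, 0.4, 0, 0, 0, 0, 0.4])

```text
t: 1.7
eef_pos: [504.7, 51.3, 231.0]
ee_rot: [[-0.997, -0.08, -0.001], [-0.08, 0.997, 0.0], [0.001, 0.001, -1.0]]
force: [0.0, -0.0, -0.3]
gripper_width: 0.594
```

```bash
python3 - <<'E'
from poses import *
g=place(PF,[0,-65,0])[0];go([g[0],g[1],45],94.6)
E
```

```text
t 1.70 pos [504.7  51.3 231. ] yh 94.61 F [ 0.  -0.  -0.3] w 0.594 j [ -2.   13.   97.7   0.   69.4 -96.6]
  shift cm [-1.79 -3.65 18.59] turn 0.000
```

>>> drive_tool(commands=[-1.79, -3.65, 6, 0, 0.4, -1.79, -3.65, 12, 0, 0.4, -1.79, -3.65, 17, 0, 0.4, -1.79, -3.65, 18.6, 0, 0.4, -1.79, -3.65, 18.6, 0, 0.4, -1.79, -3.65, 20, 0, 0.4, -1.79, -3.65, 21.4, 0, 0.4, -1.79, -3.65, 21.4, 0, 0.4, -1.79, -3.65, 21.4, 0, 0.4])

```text
t: 2.6
eef_pos: [527.1, 16.5, 19.2]
ee_rot: [[-0.997, -0.081, 0.002], [-0.081, 0.997, -0.0], [-0.002, -0.0, -1.0]]
force: [1.2, -0.4, 0.3]
gripper_width: 0.602
```

```bash
python3 - <<'E'
from poses import *
g=place(PF,[0,-65,0])[0];go([g[0],g[1],16],94.6)
crop("scene",240,120,186,134,4.3,"c3")
E
```

```text
t 2.60 pos [527.1  16.5  19.2] yh 94.67 F [ 1.2 -0.4  0.3] w 0.602 j [  -5.7   31.1  106.9   -0.    41.8 -100.4]
  shift cm [0.19 0.02 0.31] turn 0.001
```

View pics/c3.png

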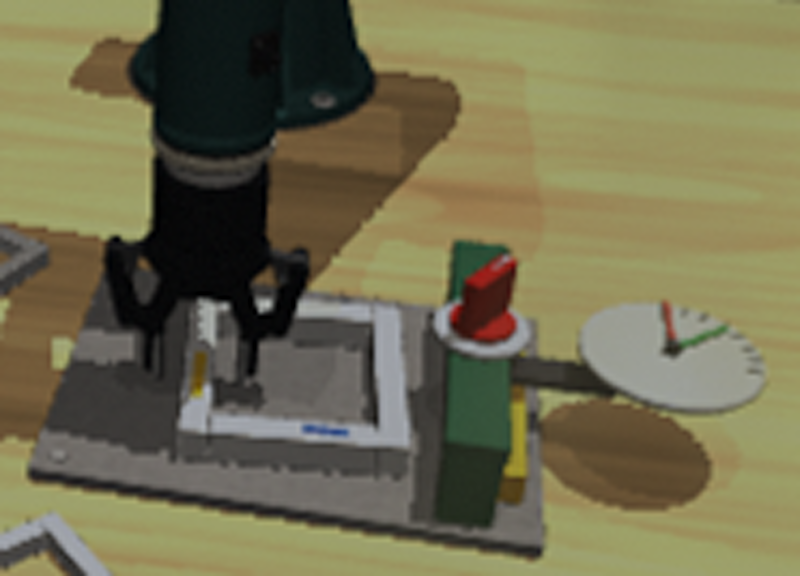

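The fingers straddle the -y rail, with the left tip at (150,365) and the right tip inside the frame at (250,370). I'll lower a little and grip.

>>> drive_tool(commands=[0, 0, 0.3, 0, 0.4, 0, 0, 0.3, 0, 0.7, 0, 0, 0.3, 0, 1, 0, 0, 0.3, 0, 1, 0, 0, 0.3, 0, 1, 0, 0, 0.3, 0, 1], newtons=40)

```text
t: 3.25
eef_pos: [526.7, 15.6, 14.8]
ee_rot: [[-0.997, -0.08, 0.001], [-0.08, 0.997, 0.0], [-0.001, -0.0, -1.0]]
force: [-1.2, 1.1, 5.5]
gripper_width: 0.223
```

```bash
cat >> poses.py <<'E'
def hold(y):  # tool target when gripping rail with frame centre at clamp (0,y)
    q=place(PC,[0,y-65,0])[0];return q
E
python3 - <<'E'
from poses import *
q=hold(-72);go([q[0],q[1],16],88.45)
E
```

```text
t 3.25 pos [526.7  15.6  14.8] yh 94.57 F [-1.2  1.1  5.5] w 0.223 j [  -5.8   31.6  107.1    0.    41.3 -100.4]
  shift cm [ 1.03  4.84 -0.12] turn 0.107
```

>>> drive_tool(commands=[0.15, 0.4, -0.05, 0.02, 1, 0.3, 0.8, -0.05, 0.04, 1, 0.45, 1.3, -0.05, 0.06, 1, 0.6, 1.8, -0.05, 0.08, 1, 0.8, 2.3, -0.05, 0.1, 1, 0.95, 2.8, -0.05, 0.107, 1, 1.03, 3.3, -0.05, 0.107, 1, 1.03, 3.7, -0.05, 0.107, 1, 1.03, 4.0, -0.05, 0.107, 1, 1.03, 4.2, -0.05, 0.107, 1, 1.03, 4.2, -0.05, 0.107, 1])

```text
t: 4.35
eef_pos: [512.7, 57.1, 14.8]
ee_rot: [[-1.0, 0.027, -0.0], [0.027, 1.0, 0.0], [0.0, 0.0, -1.0]]
force: [-0.2, -0.5, 2.0]
gripper_width: 0.227
```

```bash
python3 - <<'E'
from poses import *
q=hold(-65);go([q[0],q[1],16],88.45)
crop("top",84,146,190,110,4.2,"c4")
E
```

```text
t 4.35 pos [512.7  57.1  14.8] yh 88.47 F [-0.2 -0.5  2. ] w 0.227 j [ -1.3  31.  108.5   0.   40.5 -89.8]
  shift cm [ 0.03  1.29 -0.12] turn 0.000
```

View pics/c4.png

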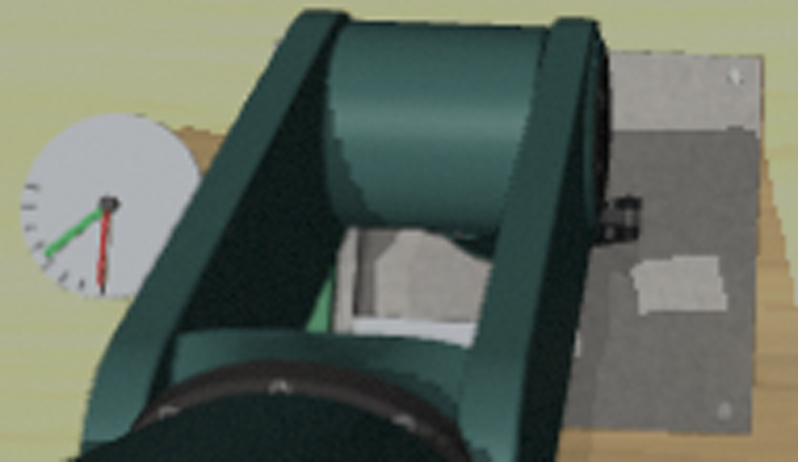

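The arm hides the frame from above. I'll keep going by force, in small steps.

>>> drive_tool(commands=[0.01, 0.3, 0, 0, 1, 0.02, 0.6, 0, 0, 1, 0.03, 0.8, 0, 0, 1, 0.03, 0.95, 0, 0, 1, 0.03, 1.0, 0, 0, 1])

```text
t: 4.9
eef_pos: [512.8, 66.8, 14.8]
ee_rot: [[-1.0, 0.027, 0.0], [0.027, 1.0, -0.0], [-0.0, -0.0, -1.0]]
force: [0.4, -4.2, 3.5]
gripper_width: 0.221
```

>>> drive_tool(commands=[0, 0.05, 0, 0, 1, 0, 0.1, 0, 0, 1])

```text
t: 5.1
eef_pos: [512.7, 67.6, 14.8]
ee_rot: [[-1.0, 0.027, -0.0], [0.027, 1.0, -0.0], [0.0, -0.0, -1.0]]
force: [-0.9, -3.9, 3.9]
gripper_width: 0.225
```

>>> drive_tool(commands=[0, 0.05, 0, 0, 1, 0, 0.1, 0, 0, 1])

```text
t: 5.3
eef_pos: [512.8, 68.6, 14.8]
ee_rot: [[-1.0, 0.027, -0.0], [0.027, 1.0, -0.0], [0.0, -0.0, -1.0]]
force: [-0.1, -3.9, 4.0]
gripper_width: 0.224
```

Sliding drag is about 4 N. I'm still stepping.

>>> drive_tool(commands=[0, 0.04, 0, 0, 1, 0, 0.08, 0, 0, 1])

```text
t: 5.5
eef_pos: [512.8, 69.5, 14.8]
ee_rot: [[-1.0, 0.027, -0.0], [0.027, 1.0, -0.0], [-0.0, -0.0, -1.0]]
force: [0.6, -3.4, 3.0]
gripper_width: 0.226
```

>>> drive_tool(commands=[0, 0.04, 0, 0, 1, 0, 0.08, 0, 0, 1])

```text
t: 5.7
eef_pos: [512.9, 70.3, 14.8]
ee_rot: [[-1.0, 0.027, 0.0], [0.027, 1.0, -0.0], [-0.0, -0.0, -1.0]]
force: [-0.4, -6.7, 4.1]
gripper_width: 0.227
```

>>> drive_tool(commands=[0, 0.03, 0, 0, 1])

```text
t: 5.8
eef_pos: [512.8, 70.3, 14.8]
ee_rot: [[-1.0, 0.026, -0.0], [0.026, 1.0, -0.001], [0.0, -0.001, -1.0]]
force: [0.5, -6.7, 3.2]
gripper_width: 0.226
```

>>> drive_tool(commands=[0, 0.03, 0, 0, 1])

```text
t: 5.9
eef_pos: [512.9, 70.3, 14.8]
ee_rot: [[-1.0, 0.026, 0.0], [0.026, 1.0, -0.001], [-0.0, -0.001, -1.0]]
force: [0.1, -8.4, 3.8]
gripper_width: 0.225
```

>>> drive_tool(commands=[0, 0.03, 0, 0, 1])

```text
t: 6.0
eef_pos: [513.1, 70.4, 14.8]
ee_rot: [[-1.0, 0.026, 0.0], [0.026, 1.0, -0.001], [-0.0, -0.001, -1.0]]
force: [0.8, -10.8, 2.8]
gripper_width: 0.228
```

>>> drive_tool(commands=[0, 0.03, 0, 0, 1, 0, 0.03, 0, 0, 1])

```text
t: 6.2
eef_pos: [513.2, 70.4, 14.8]
ee_rot: [[-1.0, 0.026, 0.0], [0.026, 1.0, -0.002], [-0.0, -0.002, -1.0]]
force: [-0.5, -10.5, 3.6]
gripper_width: 0.226
```

```bash
python3 - <<'E'
from poses import *
s=read_state();print(s["force"],s["wrist_torque"],s["eef_pos"])
crop("scene",250,150,180,106,4.4,"c5")
E
```

```text
[ -0.50026727 -10.46290299   3.58856858] [-1.53613353 -0.00646181  0.06361732] [513.17046902  70.43352346  14.84517694]
```

View pics/c5.png

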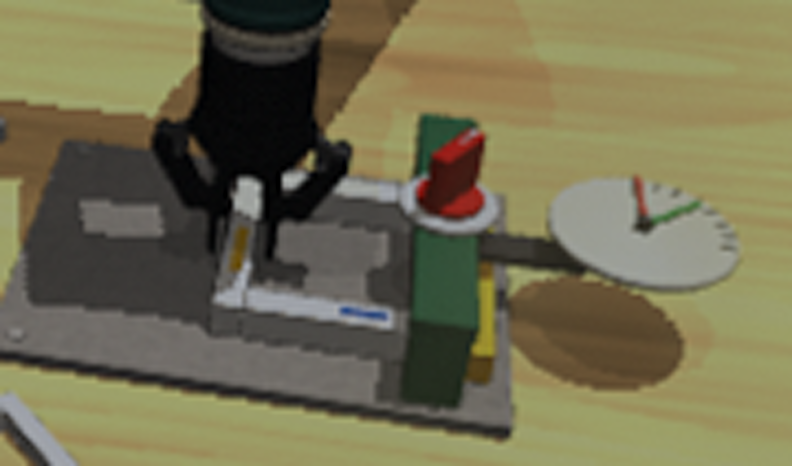

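The frame's +y rail is under the bridge and against the stop. The torque about z is only 0.06 Nm, so contact is flush rather than at one corner. One more small press, then release.

>>> drive_tool(commands=[0, 0.02, 0, 0, 1, 0, 0.02, 0, 0, 1])

```text
t: 6.45
eef_pos: [513.2, 70.5, 14.9]
ee_rot: [[-1.0, 0.026, 0.0], [0.026, 1.0, -0.002], [-0.0, -0.002, -1.0]]
force: [0.0, -10.9, 3.4]
gripper_width: 0.225
```

>>> drive_tool(commands=[0, 0.01, 0, 0, 1, 0, 0.01, 0, 0, 1])

```text
t: 6.65
eef_pos: [513.2, 70.5, 14.8]
ee_rot: [[-1.0, 0.026, 0.0], [0.026, 1.0, -0.002], [-0.0, -0.002, -1.0]]
force: [-0.0, -11.9, 3.8]
gripper_width: 0.227
```

>>> drive_tool(commands=[0, 0, 0, 0, 0.6, 0, 0, 0, 0, 0.5, 0, 0, 0, 0, 0.45, 0, 0, 0, 0, 0.4, 0, 0, 0, 0, 0.4])

```text
t: 7.15
eef_pos: [512.7, 72.1, 14.7]
ee_rot: [[-1.0, 0.027, -0.0], [0.027, 1.0, 0.0], [0.0, 0.0, -1.0]]
force: [0.5, -0.4, -0.2]
gripper_width: 0.601
```

>>> drive_tool(commands=[0, 0, -3, 0, 0.4, 0, 0, -8, 0, 0.4, 0, 0, -13, 0, 0.4, 0, 0, -18, 0, 0.2, 0, 0, -20, 0, 0, 0, 0, -20, 0, 0])

```text
t: 7.75
eef_pos: [515.4, 72.0, 218.7]
ee_rot: [[-1.0, 0.027, 0.008], [0.027, 1.0, 0.0], [-0.008, 0.0, -1.0]]
force: [0.0, 0.4, 0.5]
gripper_width: 1.007
```

```bash
python3 - <<'E'
from poses import *
go([516.3,200,215],88.45)
crop("scene",250,150,180,106,4.4,"c6")
crop("top",84,146,190,110,4.2,"c6t")
E
```

```text
t 7.75 pos [515.4  72.  218.7] yh 88.47 F [0.  0.4 0.5] w 1.007 j [  0.3  14.5  97.5   0.   67.5 -88.1]
  shift cm [ 0.26 12.8   0.37] turn 0.000
```

View pics/c6.png

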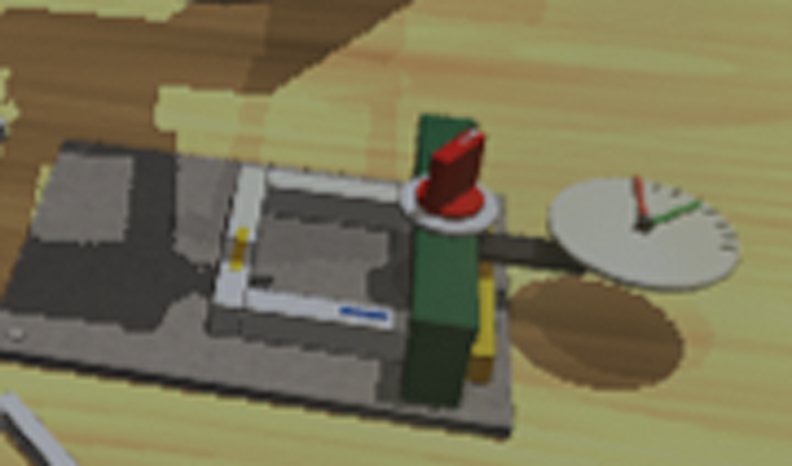

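The frame is home by eye: its -y rail corners are at (240,167) and (215,303), and the gripper is clear. Next I'll check this numerically and fit the knob angle from its red mask in the first pictures.

```bash
cat >> poses.py <<'E'
def kmask(n,th,shape=(384,512),k=4):
    a=PC[2]-th;b=np.array([[x,y,z] for x in(-23,23) for y in(-7,7) for z in(90,129)],float)
    ang=np.linspace(0,6.28,40);d=np.array([[22*np.cos(q),22*np.sin(q),z] for q in ang for z in(84,90)])
    m=np.zeros((shape[0]*k,shape[1]*k),np.uint8)
    for pts in(place([*PC[:2],a],b),place(PC,d)):
        cv2.fillConvexPoly(m,cv2.convexHull(((proj(n,pts)+.5)*k).astype(np.int32)),1)
    return cv2.resize(m.astype(np.float32),shape[::-1],interpolation=cv2.INTER_AREA)
def red(im): # BGR
    f=im.astype(int);return ((f[:,:,2]>1.9*f[:,:,1])&(f[:,:,2]>1.9*f[:,:,0])&(f[:,:,2]>40)).astype(np.float32)
def knob(ims,lo,hi):
    c=[]
    for th in np.arange(lo,hi,.03):
        e=0
        for n,im in ims.items():
            uv=proj(n,[*PC[:2],110])[0].astype(int);sl=(slice(uv[1]-25,uv[1]+25),slice(uv[0]-25,uv[0]+25))
            R=red(im)[sl];e+=min(np.abs(R-np.roll(kmask(n,th)[sl],(dy,dx),(0,1))).sum() for dx in(-1,0,1) for dy in(-1,0,1))
        c.append((e,th))
    return min(c)
E
python3 - <<'E'
from poses import *
T=cv2.imread("pics/top0raw.png");S=cv2.imread("pics/scene0raw.png")
print("both",knob({"top":T,"scene":S},-.1,3.05),"top",knob({"top":T},-.1,3.05),"scene",knob({"scene":S},-.1,3.05))
r=lambda u,v:np.array([250+(u+.5)/4.4-.5,150+(v+.5)/4.4-.5])
for u,X in((r(240,167),[-80,-75]),(r(215,303),[80,-75])):
    w=unproj("scene",u,38)[0];print("frame corner in clamp",rot(PC[2]).T@(w-PC[:2]),"home",X[0],X[1]-65)
E
```

```text
Traceback (most recent call last):
  File "poses.py", line 25, in knob
    R=red(im)[sl];e+=min(np.abs(R-np.roll(kmask(n,th)[sl],(dy,dx),(0,1))).sum() for dx in(-1,0,1) for dy in(-1,0,1))
                     ~~~^^^^^^^^^^^^^^^^^^^^^^^^^^^^^^^^^^^^^^^^^^^^^^^^^^^^^^^^^^^^^^^^^^^^^^^^^^^^^^^^^^^^^^^^^^^^
  File "poses.py", line 25, in <genexpr>
    R=red(im)[sl];e+=min(np.abs(R-np.roll(kmask(n,th)[sl],(dy,dx),(0,1))).sum() for dx in(-1,0,1) for dy in(-1,0,1))
                                          ~~~~~^^^^^^
  File "poses.py", line 15, in kmask
    cv2.fillConvexPoly(m,cv2.convexHull(((proj(n,pts)+.5)*k).astype(np.int32)),1)
                                          ~~~~^^^^^^^
  File "h.py", line 5, in proj
    p=camera_params(n);T=np.array(p["T"]);K=np.array(p["K"])
ValueError: time passes only in moves, steps and waits
```

```bash
sed -i 's/^def proj/import functools\ncp=functools.lru_cache(None)(camera_params)\ndef proj/; s/p=camera_params(n)/p=cp(n)/' h.py
python3 - <<'E'
from poses import *
T=cv2.imread("pics/top0raw.png");S=cv2.imread("pics/scene0raw.png")
print("both",knob({"top":T,"scene":S},-.1,3.05),"top",knob({"top":T},-.1,3.05),"scene",knob({"scene":S},-.1,3.05))
r=lambda u,v:np.array([250+(u+.5)/4.4-.5,150+(v+.5)/4.4-.5])
for u,X in((r(240,167),[-80,-75]),(r(215,303),[80,-75])):
    w=unproj("scene",u,38)[0];print("frame corner in clamp",rot(PC[2]).T@(w-PC[:2]),"home",X[0],X[1]-65)
E
```

```text
both (np.float32(117.0), np.float64(0.41000000000000003)) top (np.float32(63.875), np.float64(0.5599999999999999)) scene (np.float32(48.3125), np.float64(0.38))
frame corner in clamp [ -78.71280969 -138.9114461 ] home -80 -140
frame corner in clamp [  79.04907025 -136.61678453] home 80 -140
```

>>> drive_tool(commands=[0.2, 5, 0, 0.15, 0, 0.2, 9, 0, 0.3, 0, 0.2, 12.8, 0, 0.45, 0, 0.2, 12.8, 0, 0.45, 0.2, 0.2, 12.8, 0, 0.45, 0.3, 0.2, 12.8, 0, 0.45, 0.3])

```text
t: 8.45
eef_pos: [513.3, 198.9, 213.3]
ee_rot: [[-0.889, 0.457, -0.003], [0.457, 0.889, -0.001], [0.002, -0.003, -1.0]]
force: [-0.6, -0.9, 0.1]
gripper_width: 0.7
```

```bash
python3 - <<'E'
from poses import *
go([516.3,200,97],62.7)
crop("top",84,120,190,140,4.2,"c7t")
E
```

```text
t 8.45 pos [513.3 198.9 213.3] yh 62.78 F [-0.6 -0.9  0.1] w 0.700 j [ 14.   17.6  93.8  -0.   68.7 -48.8]
  shift cm [-0.24  0.27 11.62] turn 0.001
```

>>> drive_tool(commands=[-0.24, 0.27, 4, 0, 0.3, -0.24, 0.27, 8, 0, 0.3, -0.24, 0.27, 10.5, 0, 0.3, -0.24, 0.27, 11.6, 0, 0.3, -0.24, 0.27, 11.6, 0, 0.3, -0.24, 0.27, 11.6, 0, 0.3])

```text
t: 9.1
eef_pos: [518.5, 200.8, 99.7]
ee_rot: [[-0.888, 0.459, 0.001], [0.459, 0.888, 0.0], [-0.001, 0.001, -1.0]]
force: [0.1, 1.1, 0.2]
gripper_width: 0.697
```

```bash
python3 - <<'E'
from poses import *
go([516.3,200,97],62.7)
crop("scene",290,100,160,120,5,"c8")
E
```

```text
t 9.10 pos [518.5 200.8  99.7] yh 62.65 F [0.1 1.1 0.2] w 0.697 j [ 14.1  25.7 100.1  -0.   54.1 -48.6]
  shift cm [ 0.16 -0.17  0.27] turn -0.001
```

View pics/c8.png

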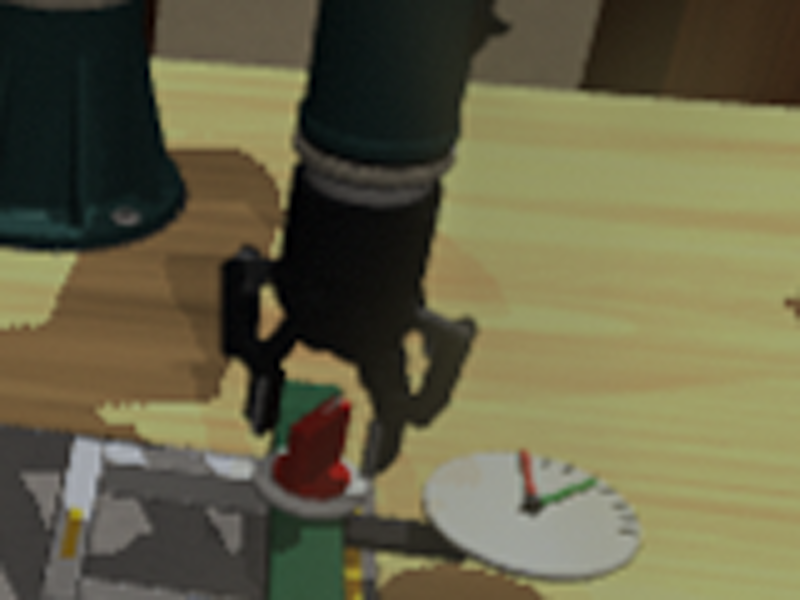

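The fingers stand either side of the red bar, at (260,410) and (385,450), and the dial is in full view. Closing.

>>> drive_tool(commands=[0.1, -0.1, 0.1, 0, 0.3, 0.1, -0.1, 0.1, 0, 0.6, 0.1, -0.1, 0.1, 0, 1, 0.1, -0.1, 0.1, 0, 1, 0.1, -0.1, 0.1, 0, 1, 0.1, -0.1, 0.1, 0, 1], newtons=40)

```text
t: 9.75
eef_pos: [516.3, 200.3, 98.2]
ee_rot: [[-0.889, 0.459, 0.0], [0.459, 0.889, -0.001], [-0.0, -0.001, -1.0]]
force: [-0.7, -2.7, 5.5]
gripper_width: 0.157
```

```bash
cat >> poses.py <<'E'
def hand(n,ims,z=84):
    # sub-pixel colour-weighted angle of red and green hands on the dial, deg clockwise from -x
    k=6;out=[]
    c=np.array([0,120.]);N=241;g=np.linspace(-60,60,N);X,Y=np.meshgrid(g,g)
    P=place(PC,np.c_[X.ravel()+c[0],Y.ravel()+c[1],np.full(X.size,z)]);uv=proj(n,P).astype(np.float32).reshape(N,N,2)
    w=cv2.remap(ims,uv[...,0],uv[...,1],cv2.INTER_LINEAR).astype(float)
    r=np.hypot(X,Y);B,G,R=w[...,0],w[...,1],w[...,2]
    for q in(R-np.maximum(G,B),G-np.maximum(R,B)-3):
        q=np.where((r>15)&(r<52),np.clip(q-15,0,None),0)
        a=np.arctan2(Y,-X);m=q>0
        ph=np.angle((q*r*np.exp(1j*a)).sum());out.append(np.degrees(ph))
    return np.round(out,1),w
def look(tag,z=84):
    for n in("scene","top"):
        im=np.ascontiguousarray(snapshot(n)[:,:,::-1]);cv2.imwrite(f"pics/{n}_{tag}.png",im);print(n,"needle,mark",hand(n,im,z)[0])
E
python3 - <<'E'
from poses import *
T=cv2.imread("pics/top0raw.png");S=cv2.imread("pics/scene0raw.png");print(hand("top",T)[0],hand("scene",S)[0])
go([516.3,200,97],62.7);s=read_state();print(s["wrist_torque"]);look("k0")
E
```

```text
[ 3.6 49.8] [ 5.9 45.6]
t 9.75 pos [516.3 200.3  98.2] yh 62.70 F [-0.7 -2.7  5.5] w 0.157 j [ 1.410e+01  2.570e+01  1.004e+02 -1.000e-01  5.390e+01 -4.860e+01]
  shift cm [-0.01 -0.03  0.12] turn 0.000
[-0.44979657  0.297193    0.02306358]
scene needle,mark [ 5.9 45. ]
top needle,mark [0. 0.]
```

>>> drive_tool(commands=[0, 0, 0, 0.08, 1, 0, 0, 0, 0.16, 1, 0, 0, 0, 0.24, 1, 0, 0, 0, 0.32, 1, 0, 0, 0, 0.4, 1, 0, 0, 0, 0.48, 1, 0, 0, 0, 0.56, 1, 0, 0, 0, 0.64, 1, 0, 0, 0, 0.72, 1, 0, 0, 0, 0.8, 1, 0, 0, 0, 0.8, 1])

```text
t: 10.95
eef_pos: [516.3, 200.3, 98.2]
ee_rot: [[-0.288, 0.958, -0.0], [0.958, 0.288, -0.001], [-0.001, -0.0, -1.0]]
force: [-2.0, -2.6, 6.3]
gripper_width: 0.152
```

```bash
python3 - <<'E'
from poses import *
go([516.3,200,97],62.7);s=read_state();print(s["wrist_torque"]);look("k1",82)
E
```

```text
t 10.95 pos [516.3 200.3  98.2] yh 16.72 F [-2.  -2.6  6.3] w 0.152 j [ 14.1  25.7 100.4  -0.   53.9  -2.6]
  shift cm [-0.03 -0.    0.12] turn -0.802
[-0.46970624  0.32380002 -0.08537815]
scene needle,mark [ 5.6 46. ]
top needle,mark [0. 0.]
```

>>> drive_tool(commands=[0, 0, 0, 0.08, 1, 0, 0, 0, 0.16, 1, 0, 0, 0, 0.24, 1, 0, 0, 0, 0.32, 1, 0, 0, 0, 0.4, 1, 0, 0, 0, 0.48, 1, 0, 0, 0, 0.56, 1, 0, 0, 0, 0.6, 1, 0, 0, 0, 0.6, 1])

```text
t: 11.95
eef_pos: [516.2, 200.3, 98.2]
ee_rot: [[0.302, 0.953, -0.0], [0.953, -0.302, -0.001], [-0.001, 0.0, -1.0]]
force: [-1.6, -2.9, 6.4]
gripper_width: 0.153
```

```bash
python3 - <<'E'
from poses import *
go([516.3,200,97],62.7);s=read_state();print(s["wrist_torque"]);look("k2",80)
E
```

```text
t 11.95 pos [516.2 200.3  98.2] yh -17.59 F [-1.6 -2.9  6.4] w 0.153 j [ 14.1  25.7 100.4  -0.   53.9  31.7]
  shift cm [-0.03  0.02  0.12] turn -1.401
[-0.46650701  0.27085451 -0.11338964]
scene needle,mark [12.1 45.6]
top needle,mark [0. 0.]
```

>>> drive_tool(commands=[0, 0, 0, 0.08, 1, 0, 0, 0, 0.16, 1, 0, 0, 0, 0.24, 1, 0, 0, 0, 0.32, 1, 0, 0, 0, 0.35, 1, 0, 0, 0, 0.35, 1])

```text
t: 12.65
eef_pos: [516.2, 200.3, 98.2]
ee_rot: [[0.61, 0.792, -0.0], [0.792, -0.61, -0.001], [-0.001, 0.0, -1.0]]
force: [-2.9, -2.7, 6.6]
gripper_width: 0.159
```

```bash
python3 - <<'E'
from poses import *
go([516.3,200,97],62.7);s=read_state();print(s["wrist_torque"]);look("k3",79)
E
```

```text
t 12.65 pos [516.2 200.3  98.2] yh -37.62 F [-2.9 -2.7  6.6] w 0.159 j [ 14.1  25.7 100.4  -0.   53.9  51.7]
  shift cm [-0.02  0.03  0.12] turn -1.751
[-0.44153314  0.28423872 -0.12788339]
scene needle,mark [23.2 45.5]
top needle,mark [0. 0.]
```

>>> drive_tool(commands=[0, 0, 0, 0.08, 1, 0, 0, 0, 0.16, 1, 0, 0, 0, 0.24, 1, 0, 0, 0, 0.32, 1, 0, 0, 0, 0.4, 1, 0, 0, 0, 0.45, 1, 0, 0, 0, 0.45, 1])

```text
t: 13.45
eef_pos: [516.2, 200.4, 98.3]
ee_rot: [[0.894, 0.447, -0.0], [0.447, -0.894, -0.001], [-0.0, 0.0, -1.0]]
force: [-1.9, -2.2, 6.8]
gripper_width: 0.153
```

```bash
python3 - <<'E'
from poses import *
look("k4",78)
im=cv2.imread("pics/scene_k4.png");w=hand("scene",im,78)[1]
a=cv2.resize(im[186:222,370:418],(800,600),interpolation=cv2.INTER_CUBIC);cv2.imwrite("pics/k4z.png",a)
E
```

```text
scene needle,mark [36.6 47.9]
top needle,mark [0. 0.]
```

View pics/k4z.png

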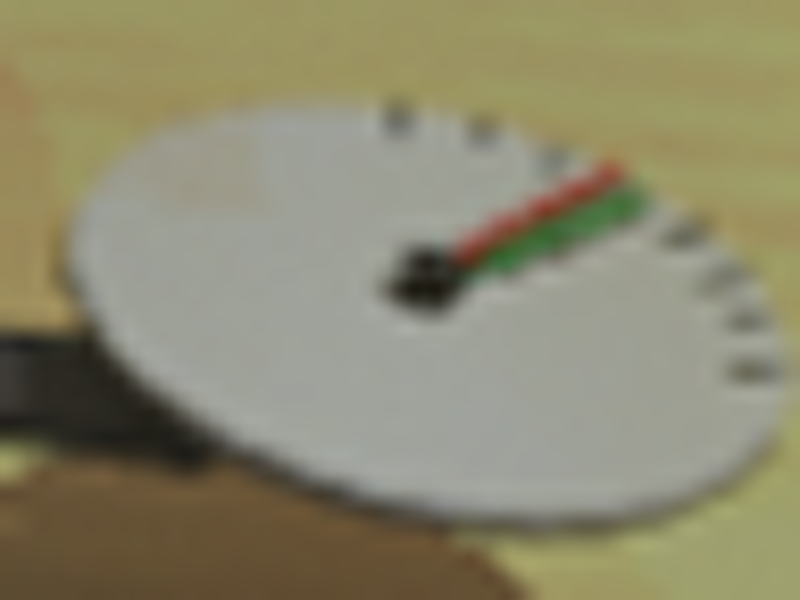

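The needle (tip at 620,170) is just short of the green mark (tip at 640,200), with the hub at (425,282). I'll work out the remaining gap.

```bash
python3 - <<'E'
from poses import *
k=800/48
for z in(76,80,84):
    q=[rot(PC[2]).T@(unproj("scene",np.array([370+(u+.5)/k-.5,186+(v+.5)/k-.5]),z)[0]-PC[:2]) for u,v in((425,282),(620,170),(640,200))]
    print(z,q[0].round(1),[ (np.hypot(*(p-q[0])).round(1),np.degrees(np.arctan2((p-q[0])[1],-(p-q[0])[0])).round(1)) for p in q[1:]])
E
```

```text
76 [ -6.4 122.4] [(np.float64(55.0), np.float64(40.7)), (np.float64(50.5), np.float64(49.1))]
80 [ -0.6 121. ] [(np.float64(54.6), np.float64(40.7)), (np.float64(50.2), np.float64(49.1))]
84 [  5.3 119.7] [(np.float64(54.2), np.float64(40.7)), (np.float64(49.9), np.float64(49.1))]
```

>>> drive_tool(commands=[0, 0, 0, 0.05, 1, 0, 0, 0, 0.1, 1, 0, 0, 0, 0.15, 1, 0, 0, 0, 0.15, 1, 0, 0, 0, 0.15, 1])

```text
t: 14.05
eef_pos: [516.2, 200.4, 98.2]
ee_rot: [[0.951, 0.31, -0.0], [0.31, -0.951, -0.001], [-0.0, 0.001, -1.0]]
force: [-0.8, -3.1, 6.1]
gripper_width: 0.157
```

```bash
python3 - <<'E'
from poses import *
look("k5",78)
E
```

```text
scene needle,mark [42.3 57.9]
top needle,mark [0. 0.]
```

>>> drive_tool(commands=[0, 0, 0, 0.04, 1, 0, 0, 0, 0.08, 1, 0, 0, 0, 0.08, 1, 0, 0, 0, 0.08, 1])

```text
t: 14.55
eef_pos: [516.2, 200.4, 98.2]
ee_rot: [[0.973, 0.233, -0.0], [0.233, -0.973, -0.001], [-0.0, 0.001, -1.0]]
force: [-2.9, -2.5, 5.7]
gripper_width: 0.155
```

```bash
python3 - <<'E'
from poses import *
go([516.3,200,97],0);look("k6",78)
im=cv2.imread("pics/scene_k6.png")
a=cv2.resize(im[186:222,370:418],(800,600),interpolation=cv2.INTER_CUBIC);cv2.imwrite("pics/k6z.png",a)
E
```

```text
t 14.55 pos [516.2 200.4  98.2] yh -76.55 F [-2.9 -2.5  5.7] w 0.155 j [ 14.1  25.7 100.4  -0.   53.9  90.7]
  shift cm [0.   0.04 0.12] turn -1.336
scene needle,mark [45.2  0. ]
top needle,mark [0. 0.]
```

View pics/k6z.png

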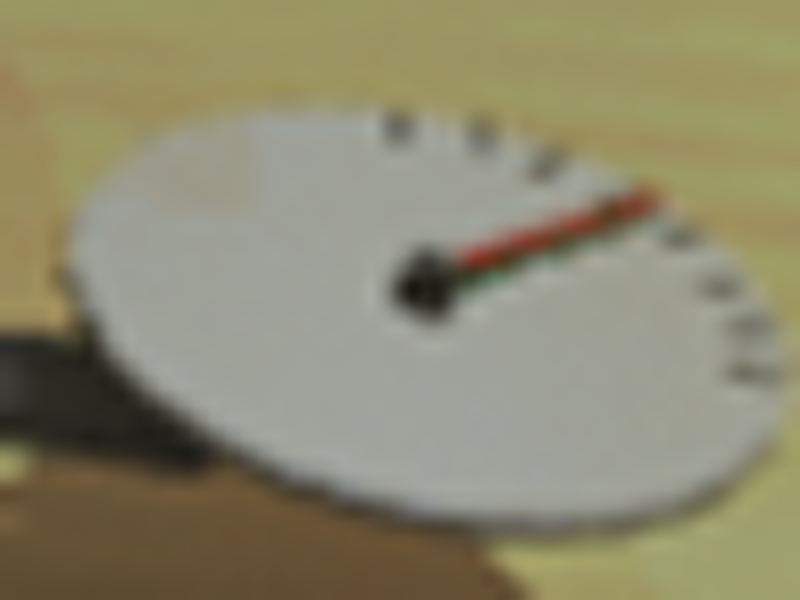

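The red needle now lies over the green mark, with only a thin green sliver left on the far side. I'll let go, retreat and check from above.

>>> drive_tool(commands=[0, 0, 0, 0, 0.8, 0, 0, 0, 0, 0.6, 0, 0, 0, 0, 0.4, 0, 0, 0, 0, 0.3, 0, 0, 0, 0, 0.3, 0, 0, -3, 0, 0.3, 0, 0, -7, 0, 0.3, 0, 0, -11, 0, 0.3, 0, 0, -12, 0, 0.3, 0, 0, -12, 0, 0.3])

```text
t: 15.65
eef_pos: [517.7, 201.1, 219.8]
ee_rot: [[0.973, 0.233, 0.004], [0.233, -0.973, 0.001], [0.004, -0.0, -1.0]]
force: [-0.1, 0.3, -0.7]
gripper_width: 0.701
```

```bash
python3 - <<'E'
from poses import *
go([530,-150,230],-76.5)
E
```

```text
t 15.65 pos [517.7 201.1 219.8] yh -76.54 F [-0.1  0.3 -0.7] w 0.701 j [14.1 17.4 93.1 -0.  69.2 90.6]
  shift cm [-6.97 34.43 -1.06] turn -0.001
```

>>> drive_tool(commands=[-7, 34.4, -1, 0, 0.3, -7, 34.4, -1, 0, 0.3, -7, 34.4, -1, 0, 0.3, -7, 34.4, -1, 0, 0.3, -7, 34.4, -1, 0, 0.3, -7, 34.4, -1, 0, 0.3, -7, 34.4, -1, 0, 0.3, -7, 34.4, -1, 0, 0.3, -7, 34.4, -1, 0, 0.3, -7, 34.4, -1, 0, 0.3])

```text
t: 16.65
eef_pos: [527.2, -148.9, 226.3]
ee_rot: [[0.973, 0.233, -0.003], [0.233, -0.973, 0.002], [-0.002, -0.002, -1.0]]
force: [0.3, -0.4, -0.8]
gripper_width: 0.699
```

```bash
python3 - <<'E'
from poses import *
look("end",78)
im=cv2.imread("pics/top_end.png")
a=cv2.resize(im[146:256,84:250],(800,530),interpolation=cv2.INTER_CUBIC)
b=cv2.resize(im[170:220,84:138],(432,400),interpolation=cv2.INTER_CUBIC);a[130:,368:]=b
cv2.imwrite("pics/endz.png",np.vstack([cv2.resize(im[140:260,84:284],(400,240)).repeat(1,0),np.zeros((0,400,3),np.uint8)]))
L=cv2.resize(im[146:256,84:250],(480,318),interpolation=cv2.INTER_CUBIC);R=cv2.resize(im[172:218,88:134],(318,318),interpolation=cv2.INTER_CUBIC)
cv2.imwrite("pics/endz.png",np.hstack([L,R]))
E
```

```text
scene needle,mark [45.2  0. ]
top needle,mark [55.  47.4]
```

View pics/endz.png

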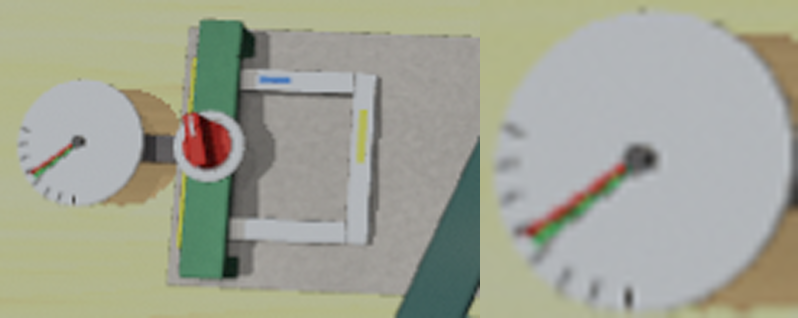

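In the top view the needle overlaps the mark, with a green sliver on its lower side (needle tip at 525,233, green tip at 540,241 in the inset). The scene view shows the sliver on the opposite side, so parallax matters. Line direction doesn't depend on parallax, so I'll compare directions by line fits.

```bash
python3 - <<'E'
from poses import *
def dirn(n,f,z,col):
    im=cv2.imread(f);w=hand(n,im,z)[1];g=np.linspace(-60,60,241);X,Y=np.meshgrid(g,g);r=np.hypot(X,Y)
    B,G,R=w[...,0],w[...,1],w[...,2];q=(R-np.maximum(G,B)) if col=="r" else (G-np.maximum(R,B))
    q=np.where((r>14)&(r<56)&(Y>-12)&(X<8),np.clip(q-12,0,None),0)
    if q.sum()<1:return None
    q/=q.sum();c=np.array([(q*X).sum(),(q*Y).sum()]);D=np.stack([X-c[0],Y-c[1]])
    M=np.einsum('iab,jab,ab->ij',D,D,q);v=np.linalg.eigh(M)[1][:,1];v*=np.sign(v@c)
    return round(float(np.degrees(np.arctan2(v[1],-v[0]))),1),"off %.1f"%(v[0]*c[1]-v[1]*c[0])
for n in("top","scene"):
    print(n,"start needle",dirn(n,f"pics/{n}0raw.png",84,"r"),"start mark",dirn(n,f"pics/{n}0raw.png",84,"g"))
    for z in(75,79):print("  end needle z",z,dirn(n,f"pics/{n}_end.png",z,"r"))
for k,z in(("k0",84),("k3",79),("k4",78)):print(k,dirn("scene",f"pics/scene_{k}.png",z,"r"),dirn("scene",f"pics/scene_{k}.png",z,"g"))
E
```

```text
top start needle (-0.8, 'off -2.4') start mark (48.2, 'off -0.9')
  end needle z 75 (52.2, 'off -2.6')
  end needle z 79 (52.4, 'off -1.1')
scene start needle (0.1, 'off -3.4') start mark (48.3, 'off 1.5')
  end needle z 75 (52.3, 'off 6.8')
  end needle z 79 (52.0, 'off 2.9')
k0 (0.3, 'off -3.3') (48.5, 'off 1.9')
k3 (22.8, 'off -0.2') (47.2, 'off 0.9')
k4 (42.3, 'off 3.5') (45.4, 'off -1.7')
```

```bash
python3 - <<'E'
from poses import *
g=np.linspace(-60,60,241);X,Y=np.meshgrid(g,g);r=np.hypot(X,Y)
# model fit: render hands as segments from hub with free image-plane offset; chi2 on redness, per frame
def model(a,dx,dy,wd,sg):
    u=np.array([-np.cos(a),np.sin(a)]);p=(X-dx)*u[0]+(Y-dy)*u[1];t=-(X-dx)*u[1]+(Y-dy)*u[0]
    m=((p>0)&(p<50)&(abs(t)<wd/2)).astype(np.float32);return cv2.GaussianBlur(m,(0,0),sg)
def fitred(n,f,z,a0,col="r"):
    w=hand(n,cv2.imread(f),z)[1];B,G,R=w[...,0],w[...,1],w[...,2];q=np.clip(R-np.maximum(G,B) if col=="r" else G-np.maximum(R,B),0,None)
    k=(r>14)&(r<58)&(Y>-12)&(X<8)
    def e(p):return (p[3]*10*model(p[0]/10,p[1],p[2],3.,4)[k]-q[k])
    s=least_squares(e,[a0*10,0,0,10],diff_step=.02,x_scale=[1,1,1,5]);return round(float(np.degrees(s.x[0]/10)),1)
for k,z,a,yh in(("k2",80,.15,-17.6),("k3",79,.4,-37.6),("k4",78,.72,-63.4),("k5",77,.8,-72),("k6",77,.86,-76.5),("end",77,.86,-76.5)):
    print(k,yh,fitred("scene",f"pics/scene_{k}.png",z,a))
print("top end",fitred("top","pics/top_end.png",77,.86),"mark",fitred("top","pics/top0raw.png",84,.83,"g"),fitred("scene","pics/scene0raw.png",84,.83,"g"),fitred("scene","pics/scene_k3.png",79,.83,"g"))
E
```

```text
k2 -17.6 12.0
k3 -37.6 23.1
k4 -63.4 36.5
k5 -72 41.1
k6 -76.5 44.1
end -76.5 44.1
top end 55.6 mark 49.7 46.2 46.2
```

```bash
cat > dirs.py <<'E'
from poses import *
g=np.linspace(-60,60,241);X,Y=np.meshgrid(g,g);r=np.hypot(X,Y)
def model(a,dx,dy,sg=4):
    u=np.array([-np.cos(a),np.sin(a)]);p=(X-dx)*u[0]+(Y-dy)*u[1];t=-(X-dx)*u[1]+(Y-dy)*u[0]
    S=lambda v:1/(1+np.exp(-np.clip(v,-30,30)));return S((p-8)/1.5)*S((50-p)/1.5)*np.exp(-t**2/2/2.2**2)
def fitc(n,f,z,a0,col="r"):
    w=hand(n,cv2.imread(f),z)[1];B,G,R=w[...,0],w[...,1],w[...,2];q=np.clip(R-np.maximum(G,B) if col=="r" else G-np.maximum(R,B),0,None)/50
    k=(r<64)&(Y>-14)&(X<12)
    s=least_squares(lambda p:(p[3]*model(p[0],p[1]*10,p[2]*10)[k]-q[k]),[a0,0,0,1],loss="soft_l1",f_scale=.2)
    return round(float(np.degrees(s.x[0])),1),(s.x[1:3]*10).round(1).tolist()
E
python3 - <<'E'
from dirs import *
for k,z,a,yh in(("k0",84,0,62),("k1",82,0,16.7),("k2",80,.15,-17.6),("k3",79,.4,-37.6),("k4",78,.72,-63.4),("k5",77,.8,-72),("k6",77,.86,-76.5),("end",77,.86,-76.5)):
    print(k,yh,fitc("scene",f"pics/scene_{k}.png",z,a),fitc("scene",f"pics/scene_{k}.png",z,.84,"g") if k<"k4" else "")
print("top end",fitc("top","pics/top_end.png",77,.86),"start",fitc("top","pics/top0raw.png",84,0),"mark",fitc("top","pics/top0raw.png",84,.83,"g"))
E
```

```text
k0 62 (0.4, [-8.4, 3.3]) (47.9, [-4.3, 2.5])
k1 16.7 (0.1, [-8.8, 3.2]) (47.5, [-3.4, 2.5])
k2 -17.6 (8.5, [-8.1, 3.4]) (47.2, [-3.8, 2.8])
k3 -37.6 (22.7, [-9.7, 4.3]) (46.4, [-3.3, 3.0])
k4 -63.4 (42.7, [-9.7, 3.6]) 
k5 -72 (47.4, [-9.0, 3.8]) 
k6 -76.5 (52.4, [-8.4, 2.7]) 
end -76.5 (52.4, [-8.5, 2.8]) (52.7, [-6.0, -18.4])
top end (52.1, [1.6, 1.3]) start (-0.4, [1.7, 2.2]) mark (48.2, [1.4, -0.1])
```

Both views now agree: zero-calibrated, the needle is at 52.2° and the mark at about 47.8°. That is roughly 4° past the mark, hidden by parallax in the scene view. The needle moves about 0.74 of the knob angle, so I'll go back and turn the knob about 0.10 rad anticlockwise.

>>> drive_tool(commands=[7, -34.4, 1, 0, 0.3, 7, -34.4, 1, 0, 0.3, 7, -34.4, 1, 0, 0.3, 7, -34.4, 1, 0, 0.3, 7, -34.4, 1, 0, 0.3, 7, -34.4, 1, 0, 0.3, 7, -34.4, 1, 0, 0.3, 7, -34.4, 1, 0, 0.3, 7, -34.4, 1, 0, 0.3, 7, -34.4, 1, 0, 0.3, 7, -34.4, 1, 0, 0.3])

```text
t: 17.85
eef_pos: [516.2, 199.6, 217.8]
ee_rot: [[0.973, 0.232, -0.0], [0.232, -0.973, -0.001], [-0.0, 0.0, -1.0]]
force: [-0.1, -0.6, -0.4]
gripper_width: 0.703
```

```bash
python3 - <<'E'
from poses import *
go([516.2,200.4,98.2],-76.55)
E
```

```text
t 17.85 pos [516.2 199.6 217.8] yh -76.61 F [-0.1 -0.6 -0.4] w 0.703 j [14.  17.5 93.3 -0.  69.2 90.6]
  shift cm [ 0.02 -0.09 11.96] turn -0.001
```

>>> drive_tool(commands=[0, -0.03, 4, 0, 0.3, 0, -0.03, 8, 0, 0.3, 0, -0.03, 11, 0, 0.3, 0, -0.03, 12, 0, 0.3, 0, -0.03, 12, 0, 0.4, 0, -0.03, 12, 0, 0.7, 0, -0.03, 12, 0, 1, 0, -0.03, 12, 0, 1, 0, -0.03, 12, 0, 1, 0, -0.03, 12, 0, 1, 0, -0.03, 12, 0, 1])

```text
t: 18.95
eef_pos: [517.8, 200.8, 99.6]
ee_rot: [[0.972, 0.233, 0.003], [0.233, -0.972, -0.0], [0.003, 0.001, -1.0]]
force: [-0.2, -3.9, 8.1]
gripper_width: 0.161
```

>>> drive_tool(commands=[0, 0, 0, -0.03, 1, 0, 0, 0, -0.06, 1, 0, 0, 0, -0.1, 1, 0, 0, 0, -0.1, 1, 0, 0, 0, -0.1, 1])

```text
t: 19.45
eef_pos: [517.7, 201.0, 99.6]
ee_rot: [[0.944, 0.329, 0.003], [0.329, -0.944, 0.0], [0.003, 0.001, -1.0]]
force: [0.0, -1.9, 6.7]
gripper_width: 0.16
```

```bash
python3 - <<'E'
from dirs import *
go([516.2,200.4,98.2],-76.55);look("b1",77);print(fitc("scene","pics/scene_b1.png",77,.84))
E
```

```text
t 19.45 pos [517.7 201.   99.6] yh -70.78 F [ 0.  -1.9  6.7] w 0.160 j [ 1.410e+01  2.560e+01  1.003e+02 -1.000e-01  5.390e+01  8.490e+01]
  shift cm [-0.16  0.    0.14] turn 0.101
scene needle,mark [39.1 51.4]
top needle,mark [0. 0.]
(47.3, [-9.0, 3.0])
```

>>> drive_tool(commands=[0, 0, 0, 0, 0.8, 0, 0, 0, 0, 0.6, 0, 0, 0, 0, 0.4, 0, 0, 0, 0, 0.3, 0, 0, 0, 0, 0.3, 0, 0, -3, 0, 0.3, 0, 0, -7, 0, 0.3, 0, 0, -11, 0, 0.3, 0, 0, -12, 0, 0.3])

```text
t: 20.45
eef_pos: [518.9, 201.7, 222.3]
ee_rot: [[0.944, 0.329, 0.007], [0.329, -0.944, 0.002], [0.007, 0.001, -1.0]]
force: [0.9, 1.1, 1.5]
gripper_width: 0.704
```

>>> drive_tool(commands=[-10, 33.5, -1, 0, 0.3, -10, 33.5, -1, 0, 0.3, -10, 33.5, -1, 0, 0.3, -10, 33.5, -1, 0, 0.3, -10, 33.5, -1, 0, 0.3, -10, 33.5, -1, 0, 0.3, -10, 33.5, -1, 0, 0.3, -10, 33.5, -1, 0, 0.3, -10, 33.5, -1, 0, 0.3, -10, 33.5, -1, 0, 0.3])

```text
t: 21.45
eef_pos: [531.2, -147.2, 227.1]
ee_rot: [[0.944, 0.329, -0.002], [0.329, -0.944, 0.001], [-0.001, -0.002, -1.0]]
force: [0.7, -0.5, 0.5]
gripper_width: 0.7
```

```bash
python3 - <<'E'
from dirs import *
look("e2",77);print(fitc("scene","pics/scene_e2.png",77,.84),fitc("top","pics/top_e2.png",77,.84));print(read_state()["eef_pos"])
im=cv2.imread("pics/top_e2.png")
L=cv2.resize(im[146:256,84:250],(480,318),interpolation=cv2.INTER_CUBIC);R=cv2.resize(im[172:218,88:134],(318,318),interpolation=cv2.INTER_CUBIC)
cv2.imwrite("pics/e2z.png",np.hstack([L,R]))
E
```

```text
scene needle,mark [39.  51.5]
top needle,mark [50.7  0. ]
(47.3, [-9.0, 3.0]) (46.4, [2.6, 0.9])
[ 531.55865023 -146.67091779  227.44205273]
```

```bash
python3 - <<'E'
from poses import *
k=480/166
for u,v in((378,75),(368,243)):
    w=unproj("top",[84+(u+.5)/k-.5,146+(v+.5)/k-.5],38)[0];print((rot(PC[2]).T@(w-PC[:2])).round(1))
print(read_state()["force"].round(1));hand_in()
E
```

```text
[  77.9 -141.7]
[ -79. -141.]
[ 0.5  0.6 -0.2]
the job is handed in; nothing more can be done
```

The frame is home and the clamp is set; I handed the job in at about 21.5 s with the arm clear of everything.

- **Frame:** I slid it under the bridge to the stop and pressed with about 12 N in all. Sliding drag was about 4 N, so roughly 8 N reached the stop. The top view puts its two -y corners at y = -141.7 and -141.0 mm (home is -140), so it is square to about 0.3°. The one scene-view check suggested a 0.8° tilt, which is within its pixel error.
- **Knob:** I turned it clockwise until the scene view showed the needle over the mark. After I let go, line fits in both views put the needle about 4° past the mark, hidden by parallax. I regripped and turned the knob back 0.10 rad.
- **Last check:** After the second release the needle reads 47.3° (scene) and 46.4° (top), against the mark at about 47.8°. No green was visible beside the needle from the top. The picture limit was reached, so this check was by numbers only.
- **Other items:** I did not move the gripper near the tub, tape roll, scraper or dial, but I took no final measurement of where they are.

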